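# Slide the board carrier home in the test fixture and latch it

## Robot

A 6-joint arm with a two-finger parallel gripper is mounted at the origin on the work surface. World frame = base frame: x ahead of the robot, y to its left, z up, the work surface at z = 0. Lengths are in m, angles in degrees, forces in N, time in s.
With the tool pointing down it reaches from about 0.35 to 0.875 m from the base axis. Payload 4.2 kg.
Tool frame: the origin (TCP) lies midway between the tips of the shut fingers; the grasp point (between the pads) lies 19 mm behind it; z points along the fingers, y is the direction in which the jaws open and shut (so a half turn about z gives the same grasp; the last joint's range is limited). The gripper opens to 87 mm and grips with 3 to 60 N. Pads are 19 mm wide; open, the fingers measure 117 mm over their backs; the gripper's body (75 mm by 190 mm) begins 51 mm behind the grasp point.
Start: joints at [80.535, 22.042, 0.453, 0, -68.411, -14.817], TCP at [0.257, 0.57, 0.223] pointing down, gripper open.
Joint ranges: [-179.83, 179.83], [-69.29, 118.12], [-61.27, 80.66], [-181.25, 117.63], [-171.15, -9.14], [-177.46, 177.46]. Speed limits (degrees/s): [159.86, 159.86, 180, 180, 180, 180].

## Interface

Orientations are given as a 3x3 rotation matrix whose columns are the frame's x, y, z axes.
In Python, from station import r gives the robot as it stands.
- The arm moves only by the tool servo_tool, never from a script. Its arguments are lists of equal length, an entry for each row: "slide": the shift along the world's x, y, z in units of 60 mm (1.0 is 60 mm), a list of three; "twist": the turn, a rotation vector about the world's x, y, z in units of 6 degrees (1.0 is 6 degrees), a list of three; "gripper": the closure, from 0 (fully open) to 1 (shut). In form: {"slide": [[x, y, z], ...], "twist": [[wx, wy, wz], ...], "gripper": [gripper, ...]}. A call has 1 to 12 rows; each row shifts and turns the commanded pose from where the row before left it; what a row does not reach is not made up. A row lasts 1/8 s, in which the tool goes at most 62.5 mm and 10.7 degrees, less where a joint would pass 70% of its speed; a pose out of reach is approached as far as the arm can. A call is refused whole if a number of a shift passes 1 or a number of a turn 1, either way. A call with a gripper value outside its range is refused whole. The fingers move at their own pace and stop on an object; the grip force is fixed at half the most. Time passes only in rows, so rows that do not move let the fingers close. It gives the time, the measured TCP pose, the force and the opening at its end, in the units of the state.
- r.sense(): the state, without advancing time (a new reading comes with each control period).
- r.capture(name): name is "scene" or "top" or "wrist"; returns a dict with "image" (480x640x3 uint8, blue, green, red), "intrinsics" (3x3 intrinsics, pixels), "R" (3x3) and "t" (3): a world point X has camera coordinates R X + t. Camera axes: x right, y down, z forward; pixel columns grow to the right and rows downward; lengths in m; the calibration is good to about 2 mm. A picture is of the moment at which its call begins. There is no depth.
- r.finish_job(): hands the job in, once; it reports no verdict.
The state is a dict: "time_s": time; "joints": joint angles; "joint_velocities": joint speeds; "effort": joint torques, N m; "tcp_pos": TCP position; "ee_rot": TCP orientation; "wrist_force": force on the tool from outside, world axes, zero at the start; "moment": the same for the moment, N m; "gripper_width": opening from 0.0 (shut) to 1.0 (fully open).
Only numpy, scipy, OpenCV 4.12 (cv2) and the standard library are available. Lean on these libraries where they do the work, as an engineer would, in place of code of your own. Each camera call takes 0.05 s, during which the arm holds its last target.

## Task

With a fingertip, push the grey circuit-board carrier along its rails, from its end with the raised lip, until you feel it drop into the locating notches; then push the steel latch arm round by its post, all the way until it lies across the seated carrier. Push only: do not pick up or tip the carrier, and leave the things standing around alone.

Things in the scene. Friction and masses are not known exactly. Their poses are not given: they have to be found in the camera images.
- fixture: Test fixture, fixed to the bench: grey deck 360 x 150 x 10 mm with two parallel aluminium rails. Origin: centre of the deck's underside, on the bench. x runs along the rails the way the carrier must be pushed (roughly to the robot's left), z up, y left of x (roughly back towards the robot). All fixture coordinates here are in this frame.
- seat (a point): Where the carrier's origin lies when home: fixture (55, 0, 14) mm. The carrier slides with its underside 20 mm above the bench; when it comes to within 2 mm of this place all its ears drop 6 mm into their notches, and the notch walls then stop it firmly.
- notches (a point): Midway between the two long notches, at rail-top height: fixture (90, 0, 30) mm. Rails: 340 mm long, 16 mm wide, inner faces at y = +/-36.5, tops 30 mm above the bench. Each has two notches cut into its top, 6 mm deep, upright walls: a short one from x = 1 to 19 mm and a long one from x = 73 to 107 mm.
- carrier: Loose grey plastic slab 110 (x) x 70 (y) x 18 mm, about 0.35 kg, a brown circuit board on it (parts up to 29 mm above the underside, from x = -46 to +20 mm). Origin: centre of its underside; axes as the fixture's. It lies between the rails with 1.5 mm play each side and starts 85 to 155 mm short of home. Sliding takes about 1 N (0.6 to 1.7).
- carrier_ears (a point): Midway between the long front ears, carrier (35, 0, 14) mm. On each side two ears, 8 mm thick, stick out 12 mm over the rails and slide on their tops, undersides 10 mm above the carrier's: front ones 30 mm long centred at x = 35, rear ones 14 mm long at x = -45 mm. The front ears bridge the short notches.
- carrier_rear (a point): Centre of the carrier's rear end, an upright flat face to push on: carrier (-55, 0, 18) mm. The face is 70 mm wide up to 18 mm above the underside; on it a lip 50 mm wide and 6 mm thick reaches 36 mm above the underside (56 mm above the bench while sliding). Behind it the space between the rails is free above the deck (10 mm).
- latch (a joint): Angle of the latch arm about its upright pivot, rad: 0 = arm along the fixture's +x (open, beside the rail); grows as it turns clockwise seen from above; 1.57 = along -y, across the rail and the seated carrier's front; stop at 1.62. Starts at 0 to 0.35, stays where left, friction 0.05 N m. It passes 2.5 mm above a seated carrier; one that has not dropped blocks it.
- latch_pivot (a point): Pivot axis of the latch, at the underside of the arm: fixture (90, 68, 34.5) mm. The arm is a steel bar 12 mm wide and 9 mm thick, reaching 54 mm from the pivot.
- latch_post (a point): Middle of the black upright post on the latch arm, 45 mm from the pivot. The post is 10 mm in diameter, from 43.5 to 69.5 mm above the bench; push it sideways along its arc.
- flux_bottle: Amber bottle, 44 mm across, 85 mm tall, beyond the fixture. Leave alone. Origin: centre of the underside.
- tip_tin: Open steel tin, 66 mm across, 28 mm high, beyond the fixture. Leave alone. Origin: centre of the underside.
- solder_spool: Solder spool, 48 mm across, 36 mm high, on the robot's side of the fixture. Leave alone. Origin: centre of the underside.
- screwdriver: Screwdriver 170 mm long lying beyond the fixture. Leave alone. Its x axis runs along it.
- parts_tray: White parts tray 100 x 75 x 30 mm to the left. Leave alone. Origin: centre of the underside.
- heatsink: Finned aluminium heat sink 40 x 40 x 24 mm to the right. Leave alone. Origin: centre of the underside.
- cleaner_jar: Glass jar, 52 mm across, 75 mm tall, to the right. Leave alone. Origin: centre of the underside.
Mind the look-alikes: they are no part of the job. What is shaped like the carrier but blue or orange is not meant.

How it is judged:
By the outcome, as a careful person would: the job done as asked, in the order asked, and still so for the second after the job is handed in, with the robot touching nothing.
It also fails if it takes over 48 s, if anything falls off the work surface, if the arm or the gripper's body presses on something with over 40 N, if the wrist force passes 120 N, or if a joint passes its speed limit or range.

## Working session

There is one attempt and no reset: what is moved stays moved. The work goes in short steps, Python scripts to look and compute and a tool call to move; the robot and the scene stay as the last step left them, time stands still between calls to the robot, and variables do not carry over. Pictures are saved under pics/ and viewed, and the job is handed in when it is done.

Besides the shell and the picture viewer there is one more tool, called after ">>>" by a JSON object that holds its "method" and its "body". servo_tool: Moves the arm, as the interface text tells. Its arguments: {"type":"object","properties":{"slide":{"type":"array","items":{"type":"array","items":{"type":"number"}}},"twist":{"type":"array","items":{"type":"array","items":{"type":"number"}}},"gripper":{"type":"array","items":{"type":"number"}}},"required":["slide","twist","gripper"]}

```bash
mkdir -p pics; ls; python3 - <<'E'
from station import r
import cv2,pickle
d={}
for n in ["scene","top","wrist"]:
    c=r.capture(n); d[n]=c; cv2.imwrite(f"pics/{n}0.png",c["image"])
pickle.dump(d,open("c0.pkl","wb"))
s=r.sense(); print(s)
E
```

```text
pics
{'time_s': 0.15, 'joints': array([ 8.05344494e+01,  2.20804555e+01,  3.99565951e-01, -2.01834746e-02,
       -6.84104004e+01, -1.48170058e+01]), 'joint_velocities': array([ 0.01786494, -0.21649639,  0.25956689,  0.04310473,  0.03392311,
        0.02412171]), 'effort': array([ 7.30583270e-05, -3.91050804e+01,  1.87588227e+01,  4.22236294e+00,
        1.24102336e-02, -1.40526536e-04]), 'tcp_pos': array([0.25682317, 0.56931728, 0.22172613]), 'ee_rot': array([[ 9.11475126e-01, -4.11354776e-01, -5.85117956e-04],
       [-4.11355182e-01, -9.11473867e-01, -1.51772778e-03],
       [ 9.10048451e-05,  1.62406242e-03, -9.99998677e-01]]), 'wrist_force': array([ 0.92057105, -0.17080622,  0.09959625]), 'moment': array([-0.01599196, -0.0159983 , -0.00799317]), 'gripper_width': 1.002652940474813}
```

View pics/scene0.png

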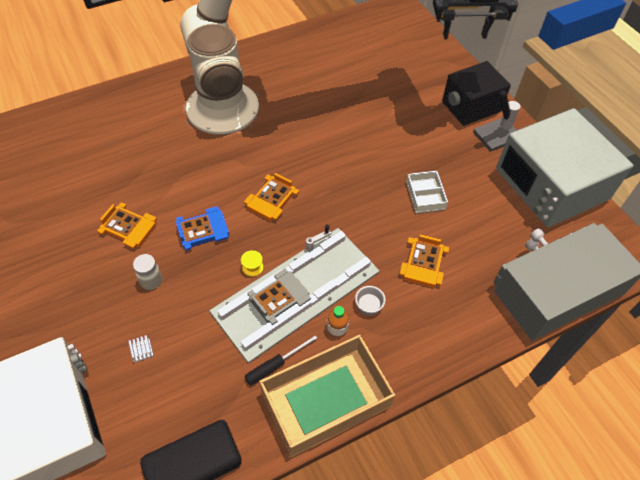

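View pics/top0.png

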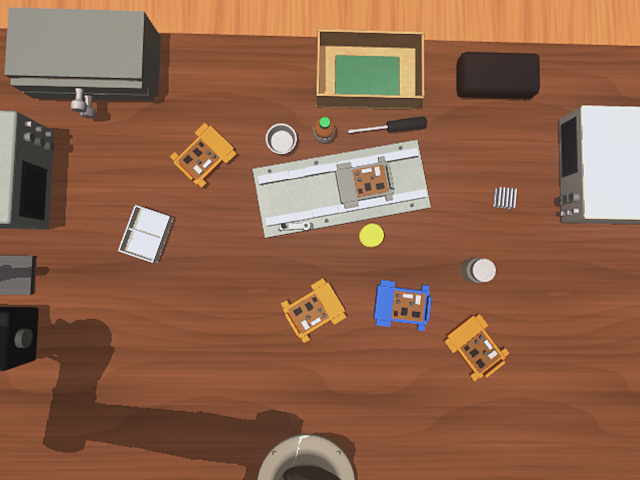

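The top view shows the fixture at about (253..430, 140..237), the grey carrier at about (365, 182) with its lip on the right, and the latch near (293, 227). I'll enlarge both views.

```bash
python3 - <<'E'
import cv2,pickle
d=pickle.load(open("c0.pkl","rb"))
a=d["top"]["image"][132:247,243:443]; cv2.imwrite("pics/t1.png",cv2.resize(a,None,fx=4,fy=4,interpolation=cv2.INTER_CUBIC))
a=d["scene"]["image"][220:370,200:390]; cv2.imwrite("pics/s1.png",cv2.resize(a,None,fx=4,fy=4,interpolation=cv2.INTER_CUBIC))
for n in d: print(n,d[n]["intrinsics"].tolist(),d[n]["R"].tolist(),d[n]["t"])
E
```

```text
scene [[598.8104388119448, 0.0, 310.18258750979686], [0.0, 598.8104388119448, 237.69051061018098], [0.0, 0.0, 1.0]] [[0.4444075397584538, 0.8958152765298713, 0.004114479499095141], [0.7445757534023076, -0.3668170857504321, -0.5577205151748912], [-0.49810529614853943, 0.25091874369458794, -0.8300186130512408]] [-0.24330576 -0.3599884   1.65520478]
top [[465.20989662093456, 0.0, 326.1921146960837], [0.0, 465.20989662093456, 233.12854648058496], [0.0, 0.0, 1.0]] [[0.0117052801463991, -0.9994183307605823, 0.0320310249043897], [-0.9975361375264428, -0.013887172001588885, -0.06876627649236708], [0.06917109761685661, -0.031147176333170275, -0.9971184546787556]] [-0.04088857  0.51210003  0.9556384 ]
wrist [[380.5295622705028, 0.0, 323.2196596026851], [0.0, 380.5295622705028, 235.35424739264636], [0.0, 0.0, 1.0]] [[-0.41129563097451255, -0.9114965140223588, 0.0031636792449128612], [-0.8813903883977638, 0.3985907693644509, 0.25352787187505377], [-0.2323507847658711, 0.10148646955403602, -0.9673229085037431]] [ 0.62401812 -0.02909583  0.39055072]
```

View pics/t1.png

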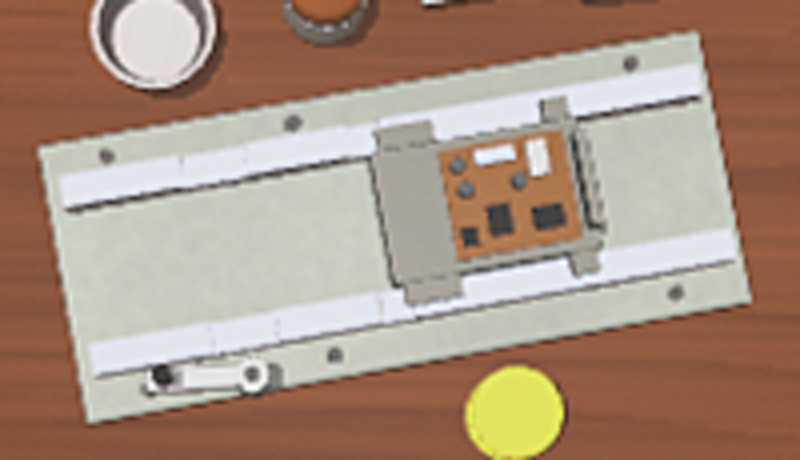

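View pics/s1.png

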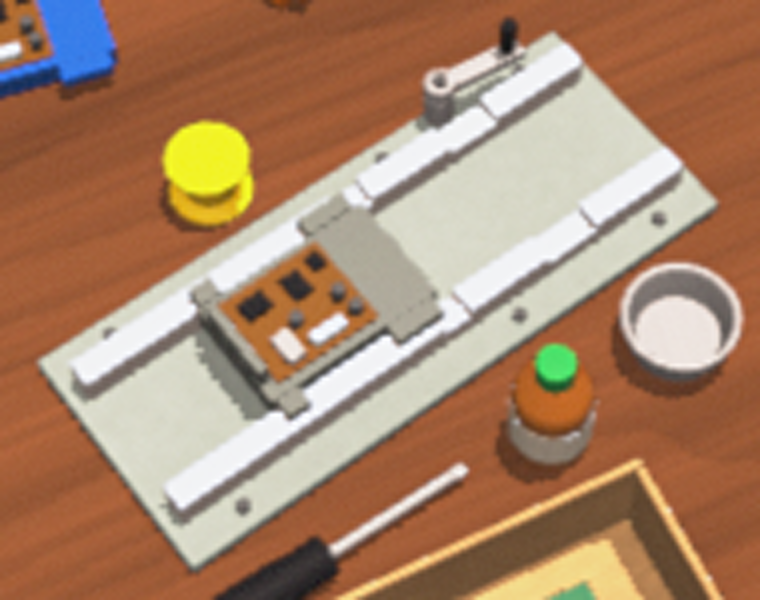

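```bash
cat > h.py <<'E'
import numpy as np,cv2,pickle
from scipy.optimize import least_squares
def proj(c,X):
    p=np.asarray(X)@np.array(c["R"]).T+c["t"]; q=p@np.array(c["intrinsics"]).T; return q[:,:2]/q[:,2:]
def ray(c,uv,z):
    d=np.linalg.inv(c["intrinsics"])@np.array([uv[0],uv[1],1.]); R=np.array(c["R"]); o=-R.T@c["t"]; d=R.T@d
    return o+d*(z-o[2])/d[2]
def fx(p,X):
    X=np.asarray(X,float)/1000; c,s=np.cos(p[2]),np.sin(p[2])
    return np.c_[p[0]+c*X[:,0]-s*X[:,1],p[1]+s*X[:,0]+c*X[:,1],X[:,2]]
def inv(p,P):
    c,s=np.cos(p[2]),np.sin(p[2]); d=np.array(P)[:2]-p[:2]; return np.array([c*d[0]+s*d[1],-s*d[0]+c*d[1]])*1000
E
cat > a.py <<'E'
from h import *
d=pickle.load(open("c0.pkl","rb")); T=d["top"];S=d["scene"]
tc=lambda x,y:((x+.5)/4-.5+243,(y+.5)/4-.5+132)
sc=lambda x,y:((x+.5)/4-.5+200,(y+.5)/4-.5+220)
C=[(180,-75,10),(-180,-75,10),(-180,75,10),(180,75,10)]
ut=np.array([tc(*a) for a in [(40,147),(697,33),(750,300),(88,423)]])
us=np.array([sc(*a) for a in [(716,203),(197,568),(40,362),(552,32)]])
for nm,f in [("top",lambda p:(proj(T,fx(p,C))-ut).ravel()),("scene",lambda p:(proj(S,fx(p,C))-us).ravel()),
 ("both",lambda p:np.r_[(proj(T,fx(p,C))-ut).ravel(),(proj(S,fx(p,C))-us).ravel()])]:
    q=least_squares(f,[.6,0,1.7]); print(nm,q.x,np.degrees(q.x[2]),np.round(q.fun,1))
p=q.x; np.save("fix.npy",p)
for n,c,f,pts in [("T",T,tc,[("front ear far front",375,128,38),("fef back",430,122,38),("fen",407,305,38),("fenb",462,295,38),("ref",540,100,38),("reb",566,97,38),("pivot",254,373,44),("post",163,373,69.5)]),
 ("S",S,sc,[("post",508,24,69.5),("pivot",439,80,44),("fef front",440,312,38),("fef back",393,340,38),("rear ear far back",288,415,38),("rear near back",203,297,38)])]:
    for a,x,y,z in pts: print(n,a,inv(p,ray(c,f(x,y),z/1000)).round(1))
E
python3 a.py
```

```text
top [ 0.61036035 -0.06647147  1.76623474] 101.19779651345891 [-0.7 -0.2  0.4 -0.7  0.8  0.6 -0.4  0.3]
scene [ 0.61262308 -0.06677433  1.77070002] 101.45363779969675 [ 1.1 -0.4 -0.5  0.5 -0.6  0.2  0.1 -0.7]
both [ 0.61135928 -0.0665777   1.76849212] 101.32713453733902 [-0.7 -0.4  0.3 -1.4  0.9 -0.1 -0.2 -0.   1.  -0.7 -0.8 -0.1 -0.8 -0.5
  0.1 -1. ]
T front ear far front [  4.4 -46.4]
T fef back [-24.3 -44.4]
T fen [ 5.4 47.3]
T fenb [-23.6  47.4]
T ref [-83.  -45.6]
T reb [-96.6 -44.7]
T pivot [89.3 68.1]
T post [133.6  62.1]
S post [133.6  61.5]
S pivot [90.  68.6]
S fef front [  1.7 -46.7]
S fef back [-28.4 -44.8]
S rear ear far back [-98.2 -46.4]
S rear near back [-93.7  38.1]
```

```bash
python3 - <<'E'
from h import *
p=np.load("fix.npy")
for P in [(-135,0,24),(-110,0,24),(41-55-9.5,0,24),(55-55-9.5,0,24)]: print(P,fx(p,[P]).round(4))
from station import r; s=r.sense(); print((fx(p,[(-135,0,160)])[0]-s["tcp_pos"])/.06, "ex",np.cos(p[2]),np.sin(p[2]))
E
```

```text
(-135, 0, 24) [[ 0.6379 -0.1989  0.024 ]]
(-110, 0, 24) [[ 0.633  -0.1744  0.024 ]]
(-23.5, 0, 24) [[ 0.616  -0.0896  0.024 ]]
(-9.5, 0, 24) [[ 0.6132 -0.0759  0.024 ]]
[  6.3508588  -12.8044236   -1.02876882] ex -0.1964105286228285 0.9805217510316133
```

View pics/wrist0.png

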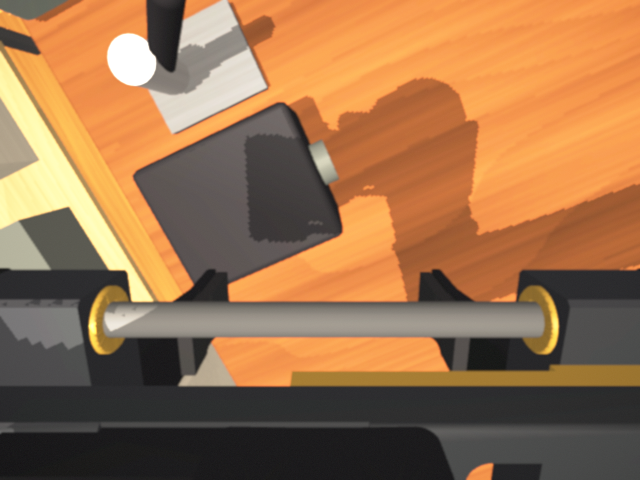

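The wrist view shows only the bench and the open jaws, nothing of the fixture. I'll shut the jaws and travel above the rear of the fixture while turning.

>>> {"method": "servo_tool", "body": {"slide": [[0.26,-0.53,0],[0.26,-0.53,0],[0.26,-0.53,0],[0.26,-0.53,0],[0.26,-0.53,0],[0.26,-0.53,0],[0.26,-0.53,0],[0.26,-0.53,0],[0.26,-0.53,0],[0.26,-0.53,0],[0.26,-0.53,0],[0.26,-0.53,0]], "twist": [[0,0,-0.38],[0,0,-0.38],[0,0,-0.38],[0,0,-0.38],[0,0,-0.38],[0,0,-0.38],[0,0,-0.38],[0,0,-0.38],[0,0,-0.38],[0,0,-0.38],[0,0,-0.38],[0,0,-0.38]], "gripper": [1,1,1,1,1,1,1,1,1,1,1,1]}}

```text
time_s: 1.65
tcp_pos: [0.4444, 0.1869, 0.2224]
ee_rot: [[0.62, -0.785, -0.0], [-0.785, -0.62, -0.0], [-0.0, 0.0, -1.0]]
wrist_force: [-1.1, -0.2, -0.3]
gripper_width: 0.006
```

>>> {"method": "servo_tool", "body": {"slide": [[0.27,-0.53,-0.08],[0.27,-0.53,-0.08],[0.27,-0.53,-0.08],[0.27,-0.53,-0.08],[0.27,-0.53,-0.08],[0.27,-0.53,-0.08],[0.27,-0.53,-0.08],[0.27,-0.53,-0.08],[0.27,-0.53,-0.08],[0.27,-0.53,-0.08],[0.27,-0.53,-0.08],[0,0,0]], "twist": [[0,0,-0.38],[0,0,-0.38],[0,0,-0.38],[0,0,-0.38],[0,0,-0.38],[0,0,-0.38],[0,0,-0.38],[0,0,-0.38],[0,0,-0.38],[0,0,-0.38],[0,0,-0.38],[0,0,0]], "gripper": [1,1,1,1,1,1,1,1,1,1,1,1]}}

```text
time_s: 3.15
tcp_pos: [0.6223, -0.1636, 0.1681]
ee_rot: [[0.227, -0.974, -0.002], [-0.974, -0.227, 0.0], [-0.001, 0.002, -1.0]]
wrist_force: [-0.2, -0.3, -0.5]
gripper_width: 0.007
```

```bash
cat > st.py <<'E'
from h import *
from station import r
p=np.load("fix.npy"); s=r.sense()
print("t",s["time_s"],"tcp",s["tcp_pos"].round(4),"fix",inv(p,s["tcp_pos"]).round(1),"yaw tool x rel fix", round(np.degrees(np.arctan2(s["ee_rot"][1,0],s["ee_rot"][0,0])-p[2]),1),"z",s["ee_rot"][:,2].round(3),"F",s["wrist_force"].round(2),s["gripper_width"])
E
python3 st.py
```

```text
t 3.15 tcp [ 0.6223 -0.1636  0.1681] fix [-97.3   8.3] yaw tool x rel fix -178.2 z [-0.002  0.    -1.   ] F [-0.17 -0.29 -0.51] 0.006965071839917801
```

>>> {"method": "servo_tool", "body": {"slide": [[0.13,-0.3,0],[0.13,-0.29,0],[0,0,0],[0,0,-0.4],[0,0,-0.4],[0,0,-0.4],[0,0,-0.4],[0,0,-0.3],[0,0,-0.2],[0,0,0],[0,0,0]], "twist": [[0,0,-0.15],[0,0,-0.15],[0,0,0],[0,0,0],[0,0,0],[0,0,0],[0,0,0],[0,0,0],[0,0,0],[0,0,0],[0,0,0]], "gripper": [1,1,1,1,1,1,1,1,1,1,1]}}

```text
time_s: 4.53
tcp_pos: [0.6387, -0.1972, 0.0447]
ee_rot: [[0.199, -0.98, 0.002], [-0.98, -0.199, -0.0], [0.001, -0.002, -1.0]]
wrist_force: [0.2, 0.1, 1.2]
gripper_width: 0.008
```

```bash
python3 st.py; python3 - <<'E'
from station import r
import cv2
for n,(x,y,w,h) in {"scene":(200,200,200,150),"top":(243,120,200,130)}.items():
    a=r.capture(n)["image"][y:y+h,x:x+w]; cv2.imwrite(f"pics/{n}2.png",cv2.resize(a,None,fx=4,fy=4,interpolation=cv2.INTER_CUBIC))
E
```

```text
t 4.525 tcp [ 0.6387 -0.1972  0.0447] fix [-133.5   -1.2] yaw tool x rel fix -179.8 z [ 0.002 -0.    -1.   ] F [0.18 0.06 1.15] 0.008330966634358346
```

View pics/scene2.png

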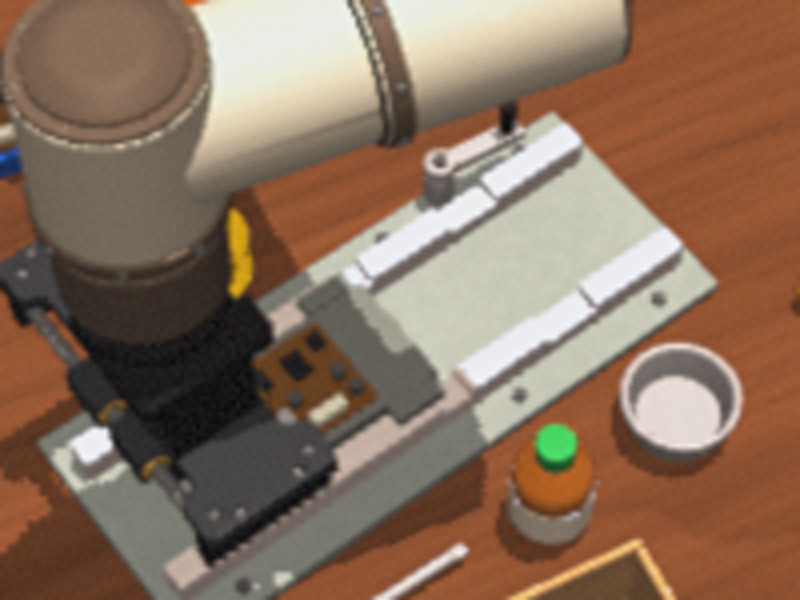

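View pics/top2.png

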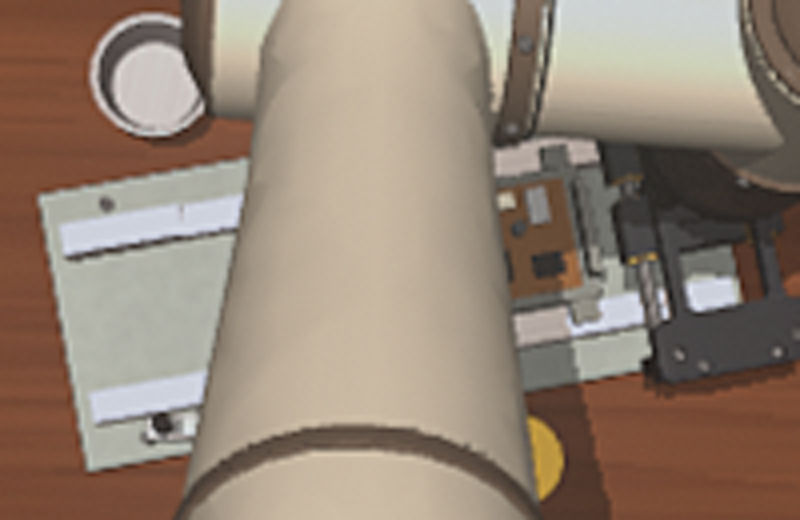

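The finger is about 23 mm behind the carrier's lip, which is at roughly (590, 220) in the top crop. The carrier hasn't moved. I'll lower a little more, then push.

>>> {"method": "servo_tool", "body": {"slide": [[-0.02,0,-0.15],[0,0,-0.15],[0,0,0],[-0.02,0.1,0],[-0.02,0.1,0],[-0.01,0.05,0],[-0.01,0.05,0],[-0.01,0.05,0],[-0.01,0.05,0],[-0.01,0.05,0],[-0.01,0.05,0]], "twist": [[0,0,0],[0,0,0],[0,0,0],[0,0,0],[0,0,0],[0,0,0],[0,0,0],[0,0,0],[0,0,0],[0,0,0],[0,0,0]], "gripper": [1,1,1,1,1,1,1,1,1,1,1]}}

```text
time_s: 6.0
tcp_pos: [0.6309, -0.1671, 0.0259]
ee_rot: [[0.199, -0.98, 0.0], [-0.98, -0.199, -0.0], [0.0, -0.0, -1.0]]
wrist_force: [0.0, -0.8, 0.4]
gripper_width: 0.003
```

```bash
python3 st.py
```

```text
t 6.0 tcp [ 0.6309 -0.1671  0.0259] fix [-102.4    0.6] yaw tool x rel fix -179.9 z [ 0. -0. -1.] F [ 0.03 -0.78  0.38] 0.003189850018370402
```

>>> {"method": "servo_tool", "body": {"slide": [[-0.02,0.1,0],[-0.02,0.1,0],[-0.02,0.1,0],[-0.02,0.1,0],[-0.02,0.1,0],[-0.02,0.1,0],[-0.02,0.1,0],[-0.02,0.1,0],[-0.02,0.1,0],[-0.02,0.1,0],[-0.01,0.05,0],[-0.01,0.05,0]], "twist": [[0,0,0],[0,0,0],[0,0,0],[0,0,0],[0,0,0],[0,0,0],[0,0,0],[0,0,0],[0,0,0],[0,0,0],[0,0,0],[0,0,0]], "gripper": [1,1,1,1,1,1,1,1,1,1,1,1]}}

```text
time_s: 7.5
tcp_pos: [0.6175, -0.1009, 0.0257]
ee_rot: [[0.199, -0.98, -0.0], [-0.98, -0.199, -0.0], [-0.0, 0.0, -1.0]]
wrist_force: [0.5, -1.6, 1.6]
gripper_width: 0.007
```

```bash
python3 st.py;  python3 - <<'E'
from station import r
import cv2
for n,(x,y,w,h) in {"scene":(200,200,200,150)}.items():
    a=r.capture(n)["image"][y:y+h,x:x+w]; cv2.imwrite(f"pics/{n}3.png",cv2.resize(a,None,fx=4,fy=4,interpolation=cv2.INTER_CUBIC))
E
```

```text
t 7.5 tcp [ 0.6175 -0.1009  0.0257] fix [-34.9   0.7] yaw tool x rel fix -179.8 z [-0. -0. -1.] F [ 0.5  -1.6   1.57] 0.00661448554162867
```

View pics/scene3.png

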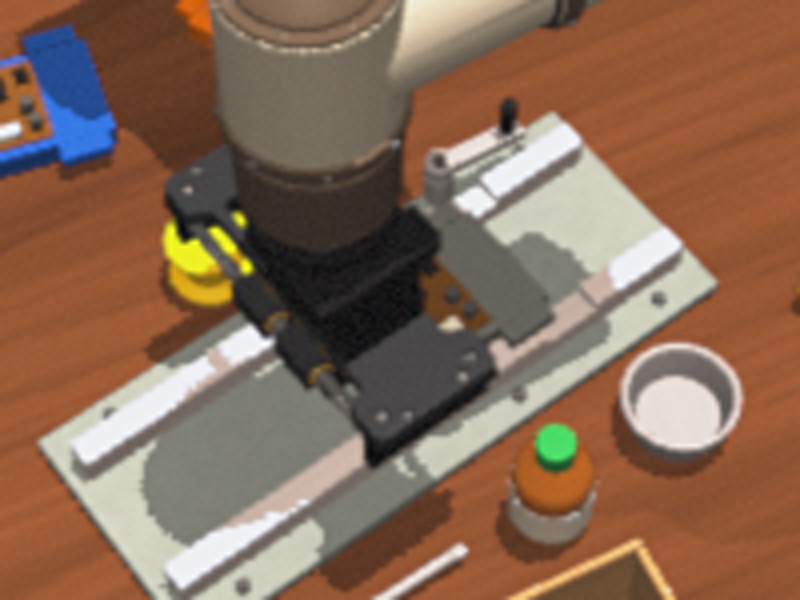

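The carrier slides straight. Its front is at about (545, 310), near the long notches. I'll approach the seat slowly.

>>> {"method": "servo_tool", "body": {"slide": [[-0.01,0.05,0],[-0.01,0.05,0],[-0.01,0.05,0],[-0.01,0.05,0],[-0.01,0.05,0],[-0.005,0.025,0],[-0.005,0.025,0],[-0.005,0.025,0]], "twist": [[0,0,0],[0,0,0],[0,0,0],[0,0,0],[0,0,0],[0,0,0],[0,0,0],[0,0,0]], "gripper": [1,1,1,1,1,1,1,1]}}

```text
time_s: 8.55
tcp_pos: [0.6136, -0.0815, 0.0257]
ee_rot: [[0.199, -0.98, -0.0], [-0.98, -0.199, 0.0], [-0.0, 0.0, -1.0]]
wrist_force: [-0.7, -0.8, 0.4]
gripper_width: 0.008
```

```bash
python3 st.py
```

```text
t 8.55 tcp [ 0.6136 -0.0815  0.0257] fix [-15.1   0.7] yaw tool x rel fix -179.9 z [-0.  0. -1.] F [-0.69 -0.77  0.36] 0.007904600798564214
```

>>> {"method": "servo_tool", "body": {"slide": [[-0.005,0.025,0],[-0.005,0.025,0],[-0.005,0.025,0]], "twist": [[0,0,0],[0,0,0],[0,0,0]], "gripper": [1,1,1]}}

```text
time_s: 8.93
tcp_pos: [0.6127, -0.0771, 0.0257]
ee_rot: [[0.199, -0.98, -0.0], [-0.98, -0.199, -0.0], [0.0, 0.0, -1.0]]
wrist_force: [0.0, -1.3, -0.0]
gripper_width: 0.003
```

>>> {"method": "servo_tool", "body": {"slide": [[-0.005,0.02,0],[-0.005,0.02,0]], "twist": [[0,0,0],[0,0,0]], "gripper": [1,1]}}

```text
time_s: 9.18
tcp_pos: [0.6125, -0.0764, 0.0259]
ee_rot: [[0.199, -0.98, 0.0], [-0.98, -0.199, -0.002], [0.002, 0.0, -1.0]]
wrist_force: [2.3, -10.5, -1.6]
gripper_width: 0.004
```

```bash
python3 st.py;  python3 - <<'E'
from station import r
import cv2
for n,(x,y,w,h) in {"scene":(250,220,110,90)}.items():
    a=r.capture(n)["image"][y:y+h,x:x+w]; cv2.imwrite(f"pics/{n}4.png",cv2.resize(a,None,fx=6,fy=6,interpolation=cv2.INTER_CUBIC))
E
```

```text
t 9.175 tcp [ 0.6125 -0.0764  0.0259] fix [-9.8  0.8] yaw tool x rel fix -179.8 z [ 0.    -0.002 -1.   ] F [  2.31 -10.5   -1.57] 0.004399331825069178
```

View pics/scene4.png

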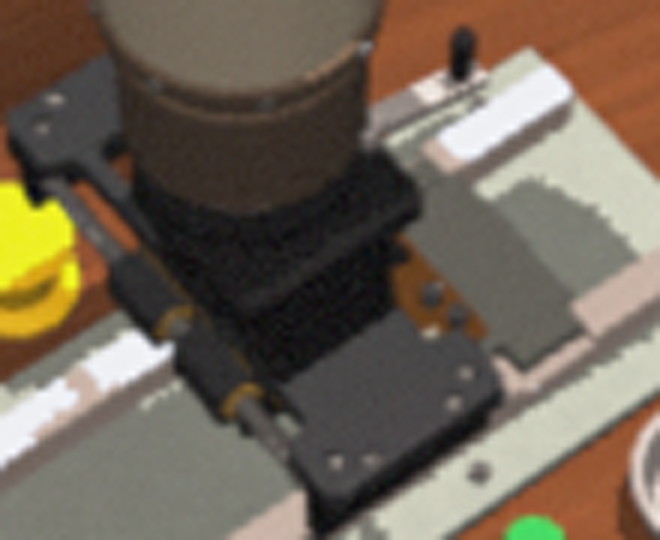

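There is a firm stop of 10.5 N exactly at the expected TCP position (-9.8). The ear at about (520, 350) lies in the notch. I'll back off, lift and verify.

>>> {"method": "servo_tool", "body": {"slide": [[0.01,-0.05,0],[0.02,-0.1,0],[0.04,-0.2,0],[0,0,0.2],[0,0,0.5],[0,0,0.5],[0,0,0.4],[0.03,-0.6,0.1],[0.03,-0.6,0],[0,-0.5,0],[0,0,0]], "twist": [[0,0,0],[0,0,0],[0,0,0],[0,0,0],[0,0,0],[0,0,0],[0,0,0],[0,0,0],[0,0,0],[0,0,0],[0,0,0]], "gripper": [1,1,1,1,1,1,1,1,1,1,1]}}

```text
time_s: 10.6
tcp_pos: [0.6198, -0.1995, 0.1285]
ee_rot: [[0.196, -0.981, 0.001], [-0.981, -0.196, -0.0], [0.0, -0.001, -1.0]]
wrist_force: [-0.4, 0.5, -0.6]
gripper_width: 0.006
```

```bash
python3 st.py;  python3 - <<'E'
from station import r
import cv2,pickle
d={}
for n,(x,y,w,h) in {"scene":(250,210,130,100),"top":(243,130,130,100)}.items():
    d[n]=r.capture(n); a=d[n]["image"][y:y+h,x:x+w]; cv2.imwrite(f"pics/{n}5.png",cv2.resize(a,None,fx=6,fy=6,interpolation=cv2.INTER_CUBIC))
pickle.dump(d,open("c5.pkl","wb"))
E
```

```text
t 10.6 tcp [ 0.6198 -0.1995  0.1285] fix [-132.    17.8] yaw tool x rel fix -180.0 z [ 0.001 -0.    -1.   ] F [-0.36  0.53 -0.59] 0.0058600646337184795
```

View pics/scene5.png

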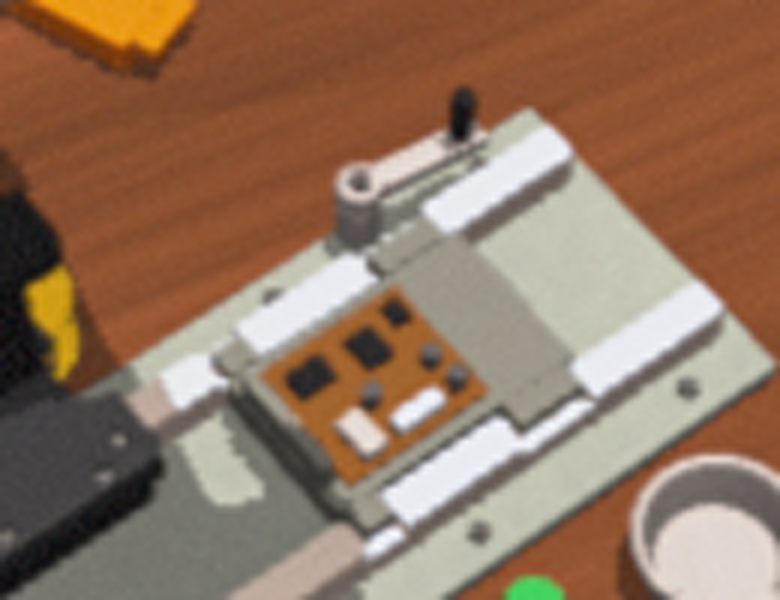

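View pics/top5.png

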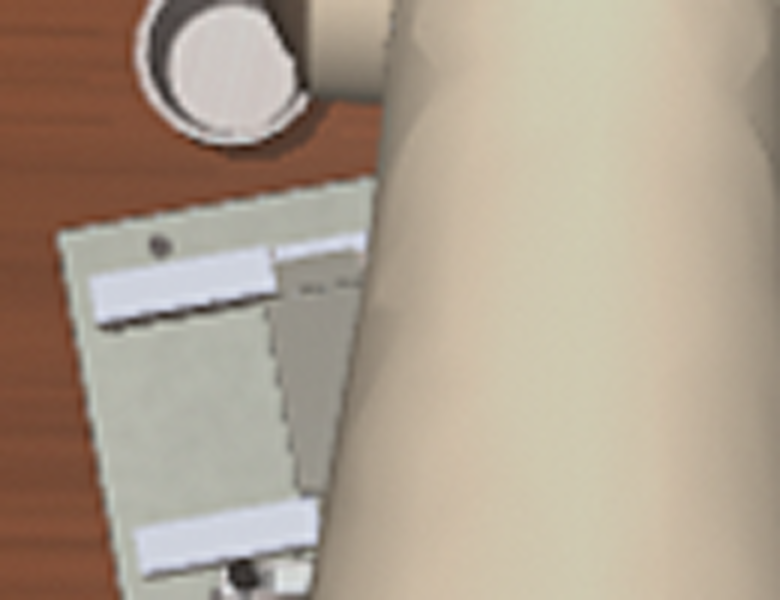

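The scene crop shows all ears down in their notches (front ears at about (410, 245) and (545, 395), rear ear at (370, 510)). The post is at (462, 110), with the arm still open. Now I'll work out the latch waypoints.

```bash
python3 - <<'E'
from h import *
from station import r
p=np.load("fix.npy"); last=r.sense()["tcp_pos"]
for n,P in dict(above=(126,92,130),down=(126,92,53),p1=(126,56,53),back=(128,75,53),side=(150,75,53),side2=(150,36,53),end=(105,26,53)).items():
    w=fx(p,[P])[0]; print(n,w.round(4),"slide",((w-last)/.06).round(2)); last=w
E
```

```text
above [0.4964 0.0389 0.13  ] slide [-2.06  3.94  0.03]
down [0.4964 0.0389 0.053 ] slide [ 0.    0.   -1.28]
p1 [0.5317 0.046  0.053 ] slide [0.59 0.12 0.  ]
back [0.5127 0.0442 0.053 ] slide [-0.32 -0.03  0.  ]
side [0.5084 0.0658 0.053 ] slide [-0.07  0.36  0.  ]
side2 [0.5466 0.0734 0.053 ] slide [0.64 0.13 0.  ]
end [0.5652 0.0313 0.053 ] slide [ 0.31 -0.7   0.  ]
```

>>> {"method": "servo_tool", "body": {"slide": [[-0.2,0.4,0],[-0.2,0.4,0],[-0.2,0.4,0],[-0.2,0.4,0],[-0.2,0.4,0],[-0.2,0.4,0],[-0.2,0.4,0],[-0.2,0.4,0],[-0.2,0.4,0],[-0.2,0.3,0],[0,0,0],[0,0,0]], "twist": [[0,0,0],[0,0,0],[0,0,0],[0,0,0],[0,0,0],[0,0,0],[0,0,0],[0,0,0],[0,0,0],[0,0,0],[0,0,0],[0,0,0]], "gripper": [1,1,1,1,1,1,1,1,1,1,1,1]}}

```text
time_s: 12.2
tcp_pos: [0.5002, 0.0368, 0.1281]
ee_rot: [[0.2, -0.98, 0.001], [-0.98, -0.2, 0.0], [-0.0, -0.001, -1.0]]
wrist_force: [-0.8, 0.5, 0.4]
gripper_width: 0.004
```

```bash
python3 st.py
```

```text
t 12.2 tcp [0.5002 0.0368 0.1281] fix [123.2  88.7] yaw tool x rel fix -179.8 z [ 0.001  0.    -1.   ] F [-0.76  0.47  0.42] 0.004243443622257721
```

>>> {"method": "servo_tool", "body": {"slide": [[-0.07,0.03,0],[0,0,-0.35],[0,0,-0.35],[0,0,-0.3],[0,0,-0.25],[0,0,0],[0.05,0.01,0],[0.05,0.01,0],[0.05,0.01,0],[0,0,0]], "twist": [[0,0,0],[0,0,0],[0,0,0],[0,0,0],[0,0,0],[0,0,0],[0,0,0],[0,0,0],[0,0,0],[0,0,0]], "gripper": [1,1,1,1,1,1,1,1,1,1]}}

```text
time_s: 13.45
tcp_pos: [0.5052, 0.0401, 0.053]
ee_rot: [[0.199, -0.98, 0.001], [-0.98, -0.199, 0.0], [-0.0, -0.001, -1.0]]
wrist_force: [-0.7, -0.0, 0.5]
gripper_width: 0.001
```

```bash
python3 st.py;  cat > look.py <<'E'
from station import r
import cv2,pickle,sys
k=sys.argv[1]
c=r.capture("scene"); pickle.dump(c,open(f"s{k}.pkl","wb"))
x,y,w,h=250,210,130,100
cv2.imwrite(f"pics/l{k}.png",cv2.resize(c["image"][y:y+h,x:x+w],None,fx=6,fy=6,interpolation=cv2.INTER_CUBIC))
E
python3 look.py 6
```

```text
t 13.45 tcp [0.5052 0.0401 0.053 ] fix [125.4  83.1] yaw tool x rel fix -179.8 z [ 0.001  0.    -1.   ] F [-0.72 -0.04  0.49] 0.00139773995752191
```

View pics/l6.png

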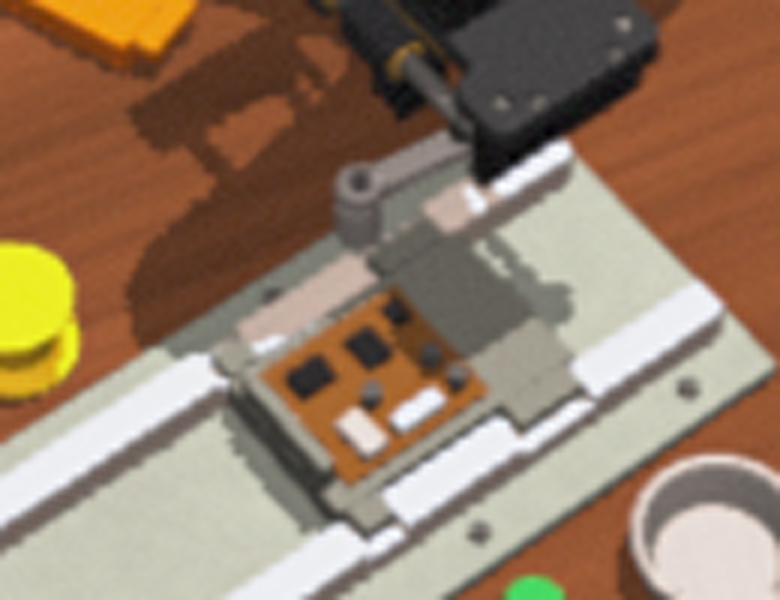

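The gripper hides the post, but the arm still points from the hub at (358, 180) to about (455, 150). I'll push it across.

>>> {"method": "servo_tool", "body": {"slide": [[0.05,0.01,0],[0.05,0.01,0],[0.05,0.01,0],[0.05,0.01,0],[0.05,0.01,0],[0.05,0.01,0],[0.05,0.01,0],[0.05,0.01,0],[0.05,0.01,0],[0,0,0]], "twist": [[0,0,0],[0,0,0],[0,0,0],[0,0,0],[0,0,0],[0,0,0],[0,0,0],[0,0,0],[0,0,0],[0,0,0]], "gripper": [1,1,1,1,1,1,1,1,1,1]}}

```text
time_s: 14.75
tcp_pos: [0.5319, 0.0453, 0.0526]
ee_rot: [[0.199, -0.98, -0.0], [-0.98, -0.199, 0.0], [-0.0, 0.0, -1.0]]
wrist_force: [-1.2, -0.9, -1.1]
gripper_width: 0.005
```

```bash
python3 st.py; python3 look.py 7
```

```text
t 14.75 tcp [0.5319 0.0453 0.0526] fix [125.3  55.9] yaw tool x rel fix -179.9 z [-0.  0. -1.] F [-1.16 -0.86 -1.14] 0.004743055501356334
```

View pics/l7.png

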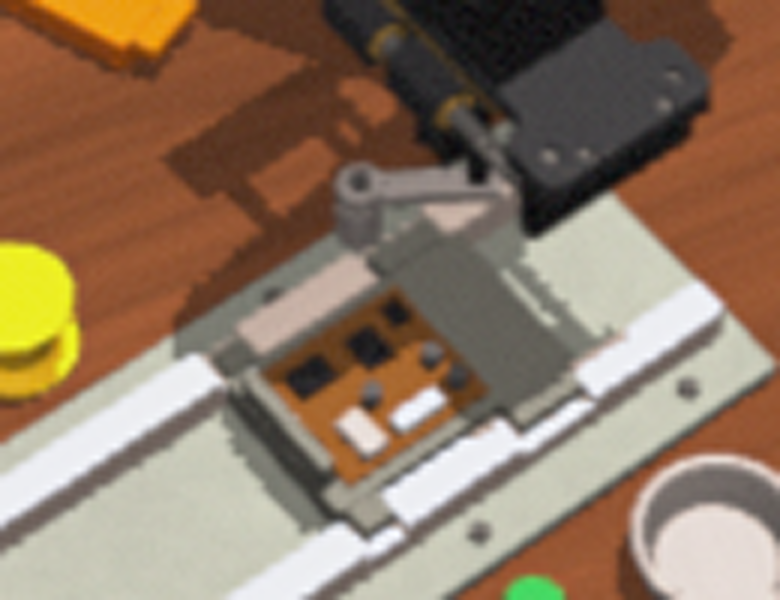

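```bash
python3 - <<'E'
from h import *
p=np.load("fix.npy"); c=pickle.load(open("s7.pkl","rb"))
for u in [(358,180),(505,187),(515,205)]:
    print(inv(p,ray(c,((u[0]+.5)/6-.5+250,(u[1]+.5)/6-.5+210),.0435)))
for th in (.5,.6,.7,.8): print(th,90+54*np.cos(th),68-54*np.sin(th), fx(p,[(90+54*np.cos(th),68-54*np.sin(th),43.5)]), (proj(c,fx(p,[(90+54*np.cos(th),68-54*np.sin(th),43.5)]))-[250,210])*6)
E
```

```text
[90.08074998 69.15575106]
[132.17598458  32.77860614]
[130.04158986  24.15206673]
0.5 137.38945834208013 42.11102091537304 [[0.54308377 0.0598646  0.0435    ]] [[497.71464738 161.29079468]]
0.6 134.56812320512262 37.50930643666809 [[0.54814999 0.05800205 0.0435    ]] [[499.55433491 173.04512682]]
0.7 131.30147811336238 33.21224488916469 [[0.55300495 0.05564302 0.0435    ]] [[499.97865563 184.91719885]]
0.8 127.62216230474692 29.26277109142577 [[0.55760016 0.05281109 0.0435    ]] [[498.97395555 196.78889008]]
```

The arm is at about 0.75 rad (tip near (505, 190)). I'll go round to the post's +x side and push towards -x.

>>> {"method": "servo_tool", "body": {"slide": [[-0.1,-0.02,0],[-0.2,-0.03,0],[-0.03,0.14,0],[-0.04,0.2,0],[-0.01,0.05,0],[0.16,0.03,0],[0.16,0.03,0],[0.16,0.03,0],[0.16,0.03,0],[0,0,0]], "twist": [[0,0,0],[0,0,0],[0,0,0],[0,0,0],[0,0,0],[0,0,0],[0,0,0],[0,0,0],[0,0,0],[0,0,0]], "gripper": [1,1,1,1,1,1,1,1,1,1]}}

```text
time_s: 16.05
tcp_pos: [0.5483, 0.0729, 0.0526]
ee_rot: [[0.199, -0.98, 0.0], [-0.98, -0.199, 0.0], [0.0, -0.0, -1.0]]
wrist_force: [0.2, 0.0, 0.4]
gripper_width: 0.006
```

```bash
python3 st.py; python3 look.py 8
```

```text
t 16.05 tcp [0.5483 0.0729 0.0526] fix [149.2  34.5] yaw tool x rel fix -179.9 z [ 0.  0. -1.] F [0.16 0.01 0.45] 0.006161849497634802
```

View pics/l8.png

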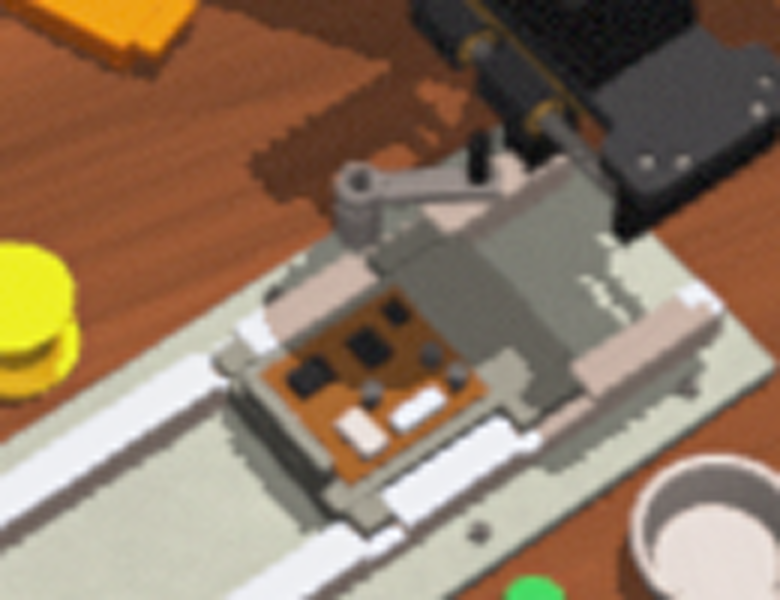

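The post now stands at (480, 155), to the left of the finger. Pushing.

>>> {"method": "servo_tool", "body": {"slide": [[0.03,-0.07,0],[0.03,-0.07,0],[0.03,-0.07,0],[0.03,-0.07,0],[0.03,-0.07,0],[0.03,-0.07,0],[0.03,-0.07,0],[0.03,-0.07,0],[0.02,-0.05,0],[0,0,0]], "twist": [[0,0,0],[0,0,0],[0,0,0],[0,0,0],[0,0,0],[0,0,0],[0,0,0],[0,0,0],[0,0,0],[0,0,0]], "gripper": [1,1,1,1,1,1,1,1,1,1]}}

```text
time_s: 17.35
tcp_pos: [0.5655, 0.0364, 0.0537]
ee_rot: [[0.2, -0.98, 0.005], [-0.98, -0.2, 0.001], [0.0, -0.006, -1.0]]
wrist_force: [4.9, 2.3, -0.9]
gripper_width: 0.01
```

```bash
python3 st.py; python3 look.py 9
```

```text
t 17.35 tcp [0.5655 0.0364 0.0537] fix [110.   24.8] yaw tool x rel fix -179.8 z [ 0.005  0.001 -1.   ] F [ 4.88  2.35 -0.88] 0.010421040427771748
```

View pics/l9.png

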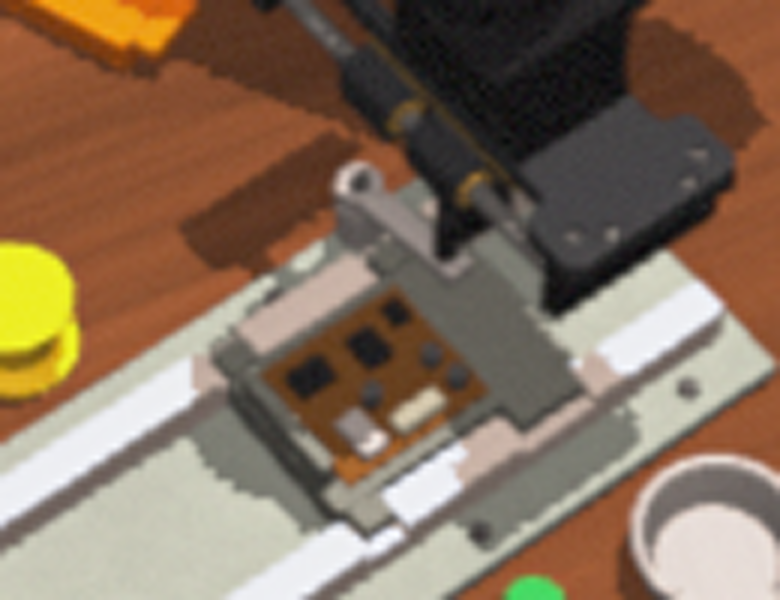

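```bash
python3 - <<'E'
from h import *
p=np.load("fix.npy"); c=pickle.load(open("s9.pkl","rb"))
for u in [(460,265),(450,275)]:
    print(inv(p,ray(c,((u[0]+.5)/6-.5+250,(u[1]+.5)/6-.5+210),.0435)))
for th in (1.2,1.3,1.4,1.5,1.57): print(th, (proj(c,fx(p,[(90+54*np.cos(th),68-54*np.sin(th),43.5)]))-[250,210])*6)
from station import r
s=r.sense(); print(s["wrist_force"],s["moment"],s["gripper_width"],s["effort"].round(2))
E
```

```text
[96.94243912 15.86984557]
[91.25160716 14.69621354]
1.2 [[480.89910797 241.88063785]]
1.3 [[473.05464498 251.96776558]]
1.4 [[464.00674433 261.35760687]]
1.5 [[453.84362365 269.94846341]]
1.57 [[446.1196377  275.43601042]]
[6.185644   1.84431325 0.18175196] [ 0.67189883 -1.4293843   0.06612625] 0.005379098904380743 [ -1.12 -37.61  10.91   2.6   -1.48  -0.06]
```

The arm is at about 1.43 rad and the wrist feels a sideways 5–6 N, so the post seems caught between the two fingertips. I'll back off, shift sideways so one fingertip's face is on the post, and finish.

>>> {"method": "servo_tool", "body": {"slide": [[-0.01,0.05,0],[-0.01,0.05,0],[-0.1,-0.02,0],[0,0,0],[0.01,-0.04,0],[0.01,-0.05,0],[0,0,0]], "twist": [[0,0,0],[0,0,0],[0,0,0],[0,0,0],[0,0,0],[0,0,0],[0,0,0]], "gripper": [1,1,1,1,1,1,1]}}

```text
time_s: 18.27
tcp_pos: [0.5572, 0.0355, 0.0527]
ee_rot: [[0.199, -0.98, 0.0], [-0.98, -0.199, 0.0], [-0.0, -0.0, -1.0]]
wrist_force: [0.0, -0.0, -0.1]
gripper_width: 0.007
```

```bash
python3 st.py; python3 look.py 10
```

```text
t 18.275 tcp [0.5572 0.0355 0.0527] fix [110.7  33.1] yaw tool x rel fix -179.9 z [ 0.  0. -1.] F [ 0.02 -0.03 -0.09] 0.006929656542672621
```

View pics/l10.png

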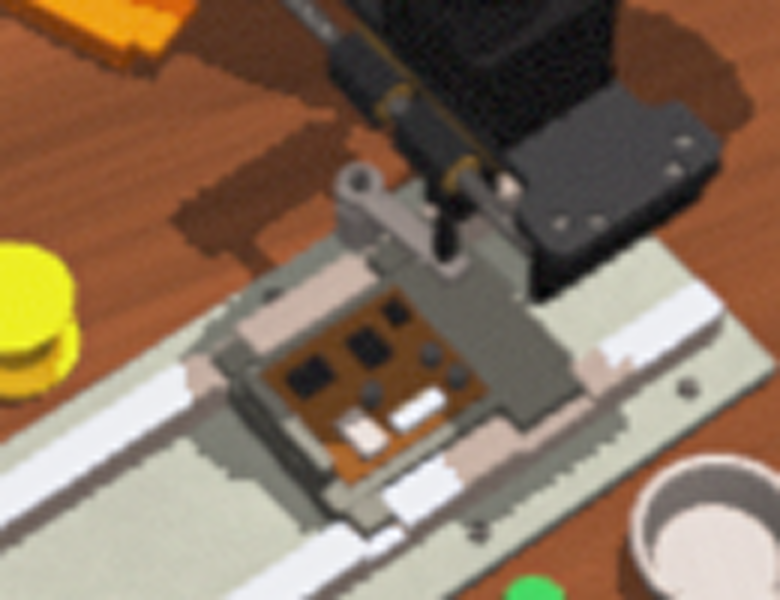

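>>> {"method": "servo_tool", "body": {"slide": [[0.04,0,0],[0.01,-0.03,0],[0.01,-0.03,0],[0.005,-0.02,0],[0.005,-0.02,0],[0,0,0]], "twist": [[0,0,0],[0,0,0],[0,0,0],[0,0,0],[0,0,0],[0,0,0]], "gripper": [1,1,1,1,1,1]}}

```text
time_s: 19.08
tcp_pos: [0.5614, 0.0296, 0.0528]
ee_rot: [[0.199, -0.98, 0.0], [-0.98, -0.199, -0.0], [0.0, -0.0, -1.0]]
wrist_force: [0.2, 1.1, -0.2]
gripper_width: 0.005
```

```bash
python3 st.py
```

```text
t 19.075 tcp [0.5614 0.0296 0.0528] fix [104.1  30.1] yaw tool x rel fix -179.9 z [ 0. -0. -1.] F [ 0.17  1.07 -0.15] 0.004706976571803238
```

It's in contact at the latch's friction force, 1.1 N. I'll nudge on to feel the stop.

>>> {"method": "servo_tool", "body": {"slide": [[0.003,-0.015,0],[0,0,0]], "twist": [[0,0,0],[0,0,0]], "gripper": [1,1]}}

```text
time_s: 19.32
tcp_pos: [0.5616, 0.0288, 0.0529]
ee_rot: [[0.199, -0.98, 0.0], [-0.98, -0.199, 0.0], [0.0, -0.0, -1.0]]
wrist_force: [-0.2, 0.4, -0.8]
gripper_width: 0.004
```

>>> {"method": "servo_tool", "body": {"slide": [[0.003,-0.015,0],[0,0,0]], "twist": [[0,0,0],[0,0,0]], "gripper": [1,1]}}

```text
time_s: 19.58
tcp_pos: [0.5617, 0.0283, 0.0528]
ee_rot: [[0.199, -0.98, 0.0], [-0.98, -0.199, 0.0], [-0.0, -0.001, -1.0]]
wrist_force: [-0.4, 3.6, -0.7]
gripper_width: 0.006
```

```bash
python3 st.py; python3 look.py 11
```

```text
t 19.575 tcp [0.5617 0.0283 0.0528] fix [102.7  30.1] yaw tool x rel fix -179.8 z [ 0.  0. -1.] F [-0.36  3.58 -0.74] 0.0063226366692765825
```

View pics/l11.png

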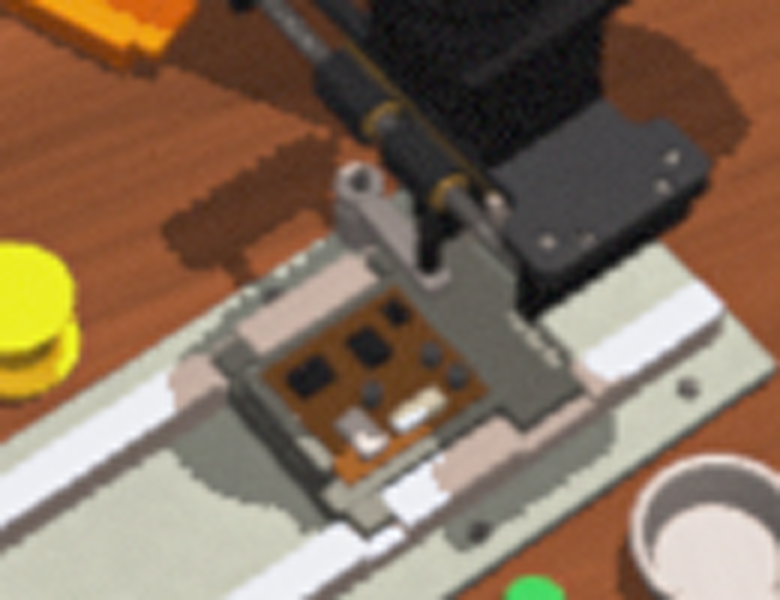

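The force rises at x = 102.7, which is the predicted stop at 1.62 rad, and the arm lies across the carrier (tip at (435, 285)). I'll back off, lift and check.

>>> {"method": "servo_tool", "body": {"slide": [[-0.01,0.05,0],[-0.02,0.1,0],[-0.04,0.2,0],[0,0,0.4],[0,0,0.6],[0,0,0.6],[-0.3,0.5,0.3],[-0.4,0.6,0],[-0.4,0.6,0],[0,0.6,0],[0,0,0]], "twist": [[0,0,0],[0,0,0],[0,0,0],[0,0,0],[0,0,0],[0,0,0],[0,0,0],[0,0,0],[0,0,0],[0,0,0],[0,0,0]], "gripper": [1,1,1,1,1,1,1,1,1,1,1]}}

```text
time_s: 21.0
tcp_pos: [0.491, 0.1893, 0.167]
ee_rot: [[0.203, -0.979, 0.001], [-0.979, -0.203, 0.0], [-0.0, -0.001, -1.0]]
wrist_force: [0.3, -0.4, 0.3]
gripper_width: 0.005
```

```bash
python3 st.py; python3 look.py 12; python3 - <<'E'
from station import r
import cv2
a=r.capture("top")["image"][100:260,230:430]; cv2.imwrite("pics/t12.png",cv2.resize(a,None,fx=4,fy=3.75/1,interpolation=cv2.INTER_CUBIC)[:600])
E
```

```text
t 21.0 tcp [0.491  0.1893 0.167 ] fix [274.5  67.8] yaw tool x rel fix -179.6 z [ 0.001  0.    -1.   ] F [ 0.33 -0.42  0.29] 0.0052679741359428905
```

View pics/l12.png

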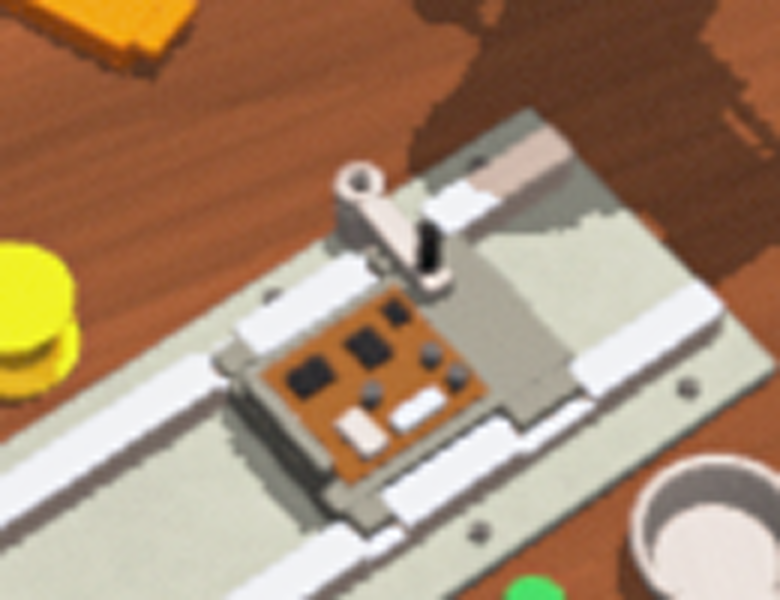

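View pics/t12.png

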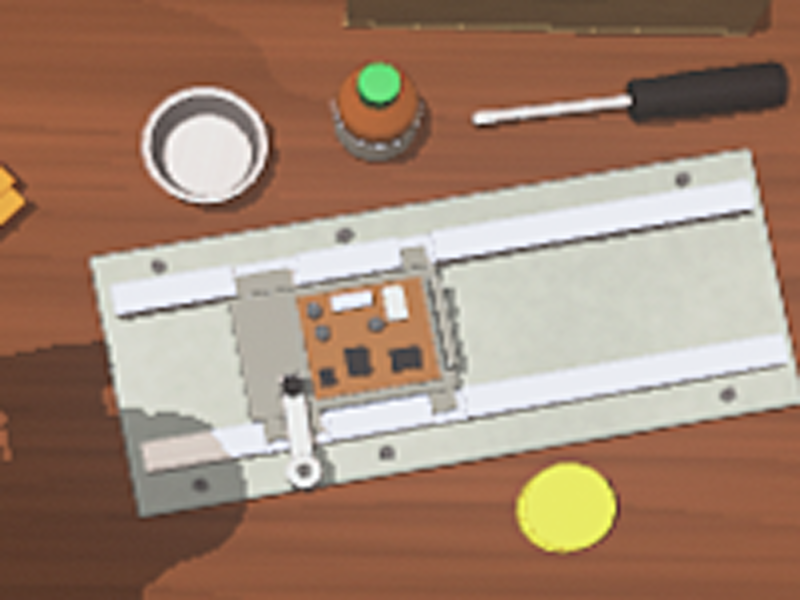

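The carrier is seated and the latch lies across it (post at (430, 245) in the scene view, (293, 385) in the top view). The neighbouring objects haven't moved and the robot is clear. Handing in.

```bash
python3 -c "
from station import r
print(r.finish_job())"
```

```text
the job is handed in; nothing more can be done
None
```

The carrier is seated in its notches and the latch arm lies across it; I handed the job in at about 21 s.

- **Carrier:** I pushed it by its rear face with the shut fingertips at about 1 N. It came to a firm 10.5 N stop where the seat was expected, and pictures show its ears down in the notches.
- **Latch:** I pushed it round by its post in two strokes. It met resistance (3.6 N) at the position expected for the end stop, 1.62 rad.
- **Last checks:** after lifting clear, pictures show the carrier still seated and the arm across its front. The bottle, tin, screwdriver and spool are where they were, and the wrist force is near zero. I did not check the parts tray, heat sink or jar in the last pictures, but the arm did not touch them.
- **Hitch:** at about 1.43 rad there was an unexpected sideways force of 5–6 N, probably the post caught between the two fingertips. I backed off and shifted sideways, and the force was gone when I finished the stroke.

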